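# Centre a damper end cap on the cross-slide platform

## Task

Pick up the flanged aluminium end cap by its boss and set it, bore down, on the small round platform of the cross-slide fixture, gently feeling it about until its bore drops over the platform's spigot, so that it sits flat and fully home with no edge overhanging. Never drop it or press it hard onto the fixture (40 N at most), let go of it, and leave everything else on the bench alone.

Things in the scene. Friction and masses are not known exactly. Their poses are not given: they have to be found in the camera images.
- cap: Aluminium damper end cap lying on its flange: round flange 90 mm across, 12 mm thick; concentric knurled boss on top (see its point). In the middle of the underside a blind round bore, 26 mm across, 12 mm deep, square-edged. Mass 0.3 to 0.65 kg. Origin: centre of the underside; z up.
- cap_boss (a point): Grip point on the axis of the cap's boss, 34 mm above the cap's underside. The boss is solid and round, 38 mm across, from 12 to 46 mm above the underside.
- fixture: Cross-slide fixture bolted to the bench: base 150 mm (own x) by 130 mm (own y), two small slides on it carry a round flat dark steel platform 94 mm across, top 74 mm above the bench; in the platform's middle a round spigot 23 mm across, 6 mm high, 0.5 mm chamfer. Origin: on the bench under the middle of the base, z up. The slides do not give under 40 N.
- slide_mid (a point): Where the platform's centre would be with both slides in mid travel: fixed to the base, 74 mm above its origin. The slides stand unreported up to 9 mm off it along the fixture's x and up to 9 mm along its y: see or feel where the spigot is. Cap resting on the spigot's top: underside 80 mm above the bench; fully home: 74 mm.
- jug: clear plastic measuring jug, 112 mm across, 130 mm high; origin under its centre; leave alone
- spray: white plastic spray bottle, 74 mm across, 210 mm high; origin under its centre; leave alone
- tube: dark steel tube standing upright, 48 mm across, 130 mm high; origin under its centre; leave alone
- rod: steel damper rod lying flat, 16 mm thick, 230 mm long along its own x; origin under the middle; leave alone
- spanner: steel spanner lying flat along its own x; leave alone
- collar: plain aluminium ring lying flat, 80 mm outside, 54 mm inside, 16 mm high, no boss; origin under its centre; leave alone
- piston: small brass cylinder, 40 mm across, 24 mm high; origin under its centre; leave alone
There are look-alikes about, which are no part of the job. Of the things that look like the cap, the smallest one is meant.

How it is judged:
By the outcome, as a careful person would: the job done as asked, in the order asked, and still so for the second after the job is handed in, with the robot touching nothing.
It also fails if it takes over 72 s, if anything falls off the work surface, if the arm or the gripper's body presses on something with over 40 N, if the wrist force passes 120 N, or if a joint passes its speed limit or range.

## Robot

A 7-joint arm with a two-finger parallel gripper is mounted at the origin on the work surface. World frame = base frame: x ahead of the robot, y to its left, z up, the work surface at z = 0. Lengths are in mm, angles in degrees, forces in N, time in s.
With the tool pointing down it reaches from about 350 to 900 mm from the base axis. Payload 7.2 kg.
Tool frame: the origin (TCP) lies between the finger pads; the fingertips stand 8 mm ahead of it and the grasp point (between the pads) lies 11 mm behind it; y points along the fingers, x is the direction in which the jaws open and shut, and the axes are right-handed (so a half turn about y gives the same grasp; the last joint's range is limited). The gripper opens to 85 mm and grips with 20 to 120 N. Pads are 22 mm wide; open, the fingers measure 114 mm over their backs; the gripper's body (76 mm by 85 mm) begins 54 mm behind the grasp point. The pads swing forward as they close: fully open they stand 13 mm farther back than shut.
Start: joints at [-80.856, 23.554, -0.728, 91.456, 0.321, 64.991, -4.71], TCP at [141.156, 608.855, 217.597] pointing down, gripper open.
Joint ranges: [-169.25, 169.25], [-16.82, 113.86], [-84.01, 82.57], [7.8, 145.47], [-59.2, 239.2], [7.22, 106.19], [-163.78, 163.78]. Speed limits (degrees/s): [136.94, 136.94, 172.46, 172.46, 180, 180, 180].

## Interface

Orientations are given as [roll, pitch, yaw] about the fixed x, y, z axes, in that order (R = Rz(yaw) Ry(pitch) Rx(roll)).
In Python, from rig import manip gives the robot as it stands.
- The arm moves only by the shell command python3 -m jog 'ROWS'. ROWS is JSON, a list of rows, each a list of 7 numbers: the turn, a rotation vector about the tool's x, y, z in degrees, then the shift along the tool's x, y, z in m, then the gripper's target within -1 to 1 (fully open at 1, half-way at 0, shut at -1). A call has 1 to 10 rows; each row shifts and turns the commanded pose from where the row before left it, along the tool's axes as they then stand; what a row does not reach is not made up. A row lasts 1/8 s, in which the tool goes at most 62.5 mm and 10.7 degrees, less where a joint would pass 70% of its speed; a pose out of reach is approached as far as the arm can. A call with a gripper value outside its range is refused whole. The fingers move at their own pace and stop on an object; the grip force is fixed at half the most. Time passes only in rows, so rows that do not move let the fingers close. It gives the time, the measured TCP pose, the force and the opening at its end, in the units of the state.
- manip.state(): the state, without advancing time (a new reading comes with each control period).
- manip.grab_frame(name): name is "scene" or "top" or "wrist"; returns a dict with "color" (480x640x3 uint8, red, green, blue), "camera_matrix" (3x3 intrinsics, pixels), "xyz" and "rotation" of the camera in the world; the wrist camera has in their place "mount" (4x4, takes a point from camera to tool coordinates, whose origin is the TCP and whose axes are the tool frame's). Camera axes: x right, y up, looking along -z (the intrinsics and any distortion apply to the point x, -y, -z); pixel columns grow to the right and rows downward; lengths in mm; the calibration is good to about 2 mm. A picture is of the moment at which its call begins: read the wrist's pose just before it. There is no depth.
- manip.sign_off(): hands the job in, once; it reports no verdict.
The state is a dict: "clock": time; "q": joint angles; "qd": joint speeds; "tau": joint torques, N m; "eef_pos": TCP position; "orientation": TCP orientation; "force": force on the tool from outside, world axes, zero at the start; "wrist_torque": the same for the moment, N m; "finger_gap": finger opening in mm.
Only numpy, scipy, OpenCV 4.12 (cv2) and the standard library are available. Lean on these libraries where they do the work, as an engineer would, in place of code of your own. Each camera call takes 0.05 s, during which the arm holds its last target. There are 200 camera calls.

## Working session

There is one attempt and no reset: what is moved stays moved. The work goes in short steps, Python scripts to look and compute and a shell command to move; the robot and the scene stay as the last step left them, time stands still between calls to the robot, and variables do not carry over. Pictures are saved under pics/ and viewed, about 8 in all and at most 12, crops included, and the job is handed in when it is done.

```bash
mkdir -p pics; ls
python3 - <<'E'
from rig import manip
import cv2,numpy as np
print(manip.state())
for n in("scene","top","wrist"):
    f=manip.grab_frame(n); cv2.imwrite(f"pics/{n}0.png",f["color"][...,::-1])
    print({k:(np.round(v,4).tolist() if k!="color" else 0) for k,v in f.items()})
E
```

```text
pics
{'clock': 0.0, 'q': array([-80.85652506,  23.59860295,  -0.72843415,  91.50419237,
         0.32174116,  64.99086987,  -4.71067027]), 'qd': array([ 0.04529481,  0.04533974, -0.02089952,  0.02265427,  0.06997499,
        0.05632365, -0.10431171]), 'tau': array([-8.41789897e-04, -6.00636649e+01,  6.81918059e-01, -2.99405944e+01,
        1.38886407e-02,  1.07548575e-02, -1.47556506e-05]), 'eef_pos': array([141.06581063, 608.33783536, 216.76744323]), 'orientation': array([-90.00727662,   0.09132979,  76.94985937]), 'force': array([ 0.18358158, -0.56071331, -0.08489744]), 'wrist_torque': array([ 0.01658544,  0.0430847 , -0.00739385]), 'finger_gap': 85.37632168847996}
{'color': 0, 'camera_matrix': [[516.552, 0.0, 329.7969], [0.0, 516.552, 244.0902], [0.0, 0.0, 1.0]], 'xyz': [1049.3188, 500.4447, 919.0649], 'rotation': [39.7227, 0.7779, 132.608]}
{'color': 0, 'camera_matrix': [[526.6844, 0.0, 322.2211], [0.0, 526.6844, 232.3311], [0.0, 0.0, 1.0]], 'xyz': [374.7476, 3.0152, 1175.6892], 'rotation': [9.3417, 0.8727, -91.5285]}
{'color': 0, 'camera_matrix': [[369.104, 0.0, 316.9184], [0.0, 369.104, 234.1401], [0.0, 0.0, 1.0]], 'mount': [[1.0, 0.0007, -0.0009, 0.586], [-0.001, 0.3026, -0.9531, -157.2587], [-0.0004, 0.9531, 0.3026, 77.97], [0.0, 0.0, 0.0, 1.0]]}
```

View pics/top0.png

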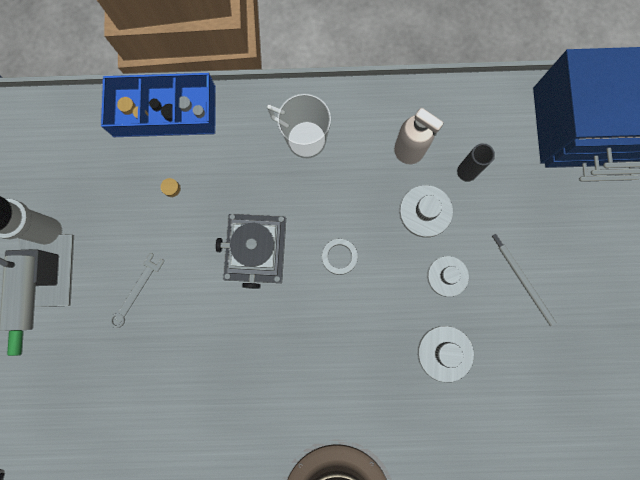

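View pics/scene0.png

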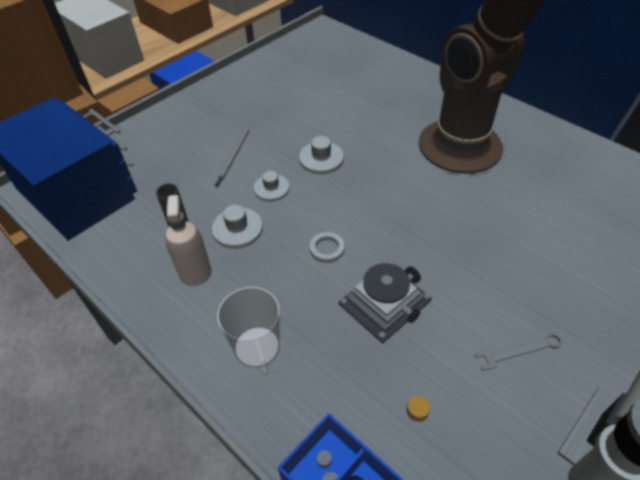

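Candidates in the top view are the flanged caps at (426,210), (448,276) and (446,353). The outer two are about 53 px across and the middle one about 40 px. The collar is 80 mm and measures 36 px, so the middle cap is about 90 mm and fits the description. The platform with its spigot is at about (251,243). I'll confirm with an enlarged crop and measure.

```bash
cat > h.py <<'E'
import numpy as np,cv2
from scipy.spatial.transform import Rotation as R
from rig import manip
def cam(f,st=None):
    """camera position, rotation (camera->world), K"""
    K=np.array(f["camera_matrix"])
    if "mount" in f:
        M=np.array(f["mount"]); T=R.from_euler("xyz",st["orientation"],degrees=True).as_matrix()
        return T@M[:3,3]+st["eef_pos"], T@M[:3,:3], K
    return np.array(f["xyz"]), R.from_euler("xyz",f["rotation"],degrees=True).as_matrix(), K
def cast(c,uv,z):
    P,Rm,K=c; uv=np.atleast_2d(uv).astype(float)
    d=np.linalg.inv(K)@np.c_[uv,np.ones(len(uv))].T
    d=(Rm@(d*np.array([[1],[-1],[-1]]))).T
    return P+d*((z-P[2])/d[:,2])[:,None]
def proj(c,X):
    P,Rm,K=c; x=(np.atleast_2d(X)-P)@Rm; x=x*[1,-1,-1]; u=x@K.T
    return u[:,:2]/u[:,2:]
def blob(mask,c,z,near):
    """contour of the mask nearest to a pixel, cast to plane z: circle centre, diameter"""
    cs,_=cv2.findContours(mask.astype(np.uint8),cv2.RETR_EXTERNAL,cv2.CHAIN_APPROX_NONE)
    cs=[k for k in cs if len(k)>12]
    k=min(cs,key=lambda k:np.hypot(*(k[:,0].mean(0)-near)))
    p=cast(c,k[:,0],z)[:,:2].astype(np.float32)
    e=cv2.fitEllipse(p); return np.round(e[0],1),np.round(e[1],1)
E
python3 - <<'E'
from h import *
f=manip.grab_frame("top"); c=cam(f); im=f["color"]; g=cv2.cvtColor(im,cv2.COLOR_RGB2GRAY)
a=cv2.resize(im[240:390,390:510],None,fx=3.3,fy=3.3,interpolation=3)[:495]
b=cv2.resize(im[195:305,200:300],None,fx=4,fy=4,interpolation=3)
h=max(len(a),len(b)); pad=lambda x:np.pad(x,((0,h-len(x)),(0,0),(0,0)))
cv2.imwrite("pics/crop1.png",np.hstack([pad(b),pad(a)])[...,::-1])
for u in [(426,210),(448,276),(446,353),(340,256)]: print(u,cast(c,u,12).round(0), g[u[1],u[0]-22:u[0]+23:2])
print("plat",g[243,222:285],cast(c,(251,243),80).round(0))
d=(g<75)&(np.hypot(*(np.indices(g.shape)-np.array([244,251])[:,None,None]))<25)
print(blob(d,c,74,(251,244)))
E
```

```text
(426, 210) [[ 611. -219.   12.]] [187 188 192 190 192 194  43  69 177 194 189 187 186 186 187 191 189 192
 178 185 189 190 188]
(448, 276) [[ 461. -259.   12.]] [141 153 190 190 190 186 194 117  49 198 186 188 187 185 187 193 193 170
 185 188 187 182 149]
(446, 353) [[ 296. -243.   12.]] [186 193 186 184 186 177  67 102 198 193 194 195 194 192 193 191 190 191
 189 196 189 186 185]
(340, 256) [[512. -22.  12.]] [151 150 186 186 181 150 152 152 152 152 151 151 153 151 151 151 145 184
 189 185 149 148 154]
plat [159 151 148 148 149 149 150 140  88  81  81  81  83  79  81  80  81  79
  77  79  81  82  82  98 139 146 146 145 143 145 144 145 146 142 121  77
  80  80  85  86  81  82  81  82  84  82  80  82  80  83  84  77  99 139
  81 122 111  57  83  82  81  77 102] [[537. 165.  80.]]Traceback (most recent call last):
  File "<stdin>", line 10, in <module>
  File "h.py", line 23, in blob
    k=min(cs,key=lambda k:np.hypot(*(k[:,0].mean(0)-near)))
ValueError: min() iterable argument is empty
```

View pics/crop1.png

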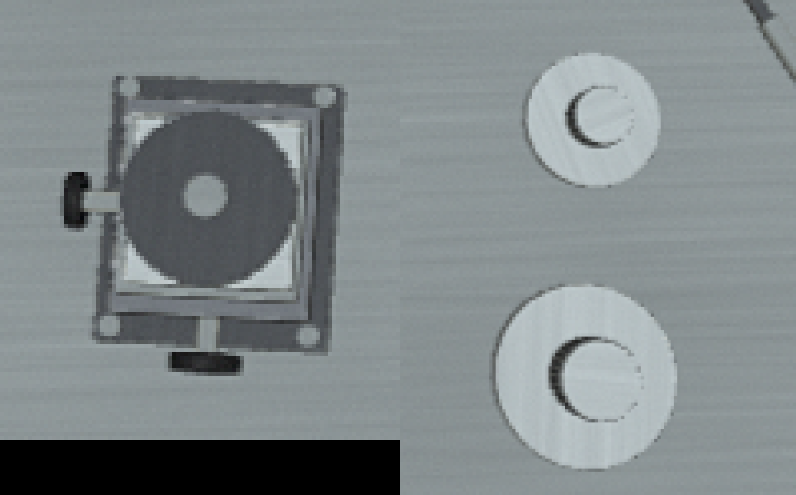

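The crop confirms it. The upper cap at (448,276) has the smaller flange, about 40 px against 53 px, and the pale spigot disc is visible at about (251,244). Now I'll fit the cap and spigot, then move.

```bash
python3 - <<'E'
from h import *
f=manip.grab_frame("top"); c=cam(f); g=cv2.cvtColor(f["color"],cv2.COLOR_RGB2GRAY)
ii=np.indices(g.shape); disk=lambda u,r:np.hypot(ii[1]-u[0],ii[0]-u[1])<r
print("flange",blob((g>168)&disk((448,276),28),c,12,(448,276)))
print("spigot",blob((g>112)&disk((251,244),12),c,80,(251,244)))
print("plat",blob((g<112)&disk((252,244),23),c,74,(252,244)))
E
python3 -m jog '[[0,9.62,0,0,-0.01,0,1],[0,9.62,0,0,-0.01,0,1],[0,9.62,0,0,-0.01,0,1],[0,9.62,0,0,-0.01,0,1],[0,9.62,0,0,-0.01,0,1],[0,9.62,0,0,-0.01,0,1],[0,9.62,0,0,-0.01,0,1],[0,9.62,0,0,-0.01,0,1]]'
```

```text
flange (array([ 462. , -259.1]), array([85.6, 86.5]))
spigot (array([535.8, 165.9]), array([20.1, 21.5]))
plat (array([535.7, 165.1]), array([91.4, 93.3]))
clock: 1.25
eef_pos: [141.1, 608.7, 297.8]
orientation: [-90.0, 0.0, -0.3]
force: [-0.0, -0.0, -0.3]
finger_gap: 85.4
```

```bash
python3 -m jog '[[0,0,0,0.036,0,-0.035,1],[0,0,0,0.036,0,-0.035,1],[0,0,0,0.036,0,-0.035,1],[0,0,0,0.036,0,-0.035,1],[0,0,0,0.036,0,-0.035,1],[0,0,0,0.036,0,-0.035,1],[0,0,0,0.036,0,-0.035,1],[0,0,0,0.036,0,-0.035,1],[0,0,0,0.026,0,-0.041,1],[0,0,0,0.026,0,-0.041,1]]'
python3 -m jog '[[0,0,0,0.026,0,-0.041,1],[0,0,0,0.027,0,-0.041,1],[0,0,0,0,0.06,0,1],[0,0,0,0,0,0,1]]'
python3 - <<'E'
from h import *
s=manip.state(); f=manip.grab_frame("wrist"); cv2.imwrite("pics/w1.png",f["color"][...,::-1]); c=cam(f,s)
print(s["eef_pos"],s["orientation"],proj(c,[[535.8,165.9,80]]),f["camera_matrix"])
E
```

```text
clock: 2.5
eef_pos: [481.8, 245.4, 297.6]
orientation: [-90.0, -0.0, -0.0]
force: [1.1, -0.0, -0.1]
finger_gap: 85.1
clock: 3.0
eef_pos: [531.4, 163.8, 234.3]
orientation: [-90.2, 0.4, -0.1]
force: [0.1, 0.3, 0.9]
finger_gap: 85.4
[531.42488247 163.83105587 234.32455285] [-9.01790933e+01  4.07696032e-01 -6.00671801e-02] [[323.62633216 208.87792616]] [[369.1040296    0.         316.9183785 ]
 [  0.         369.1040296  234.14006284]
 [  0.           0.           1.        ]]
```

View pics/w1.png

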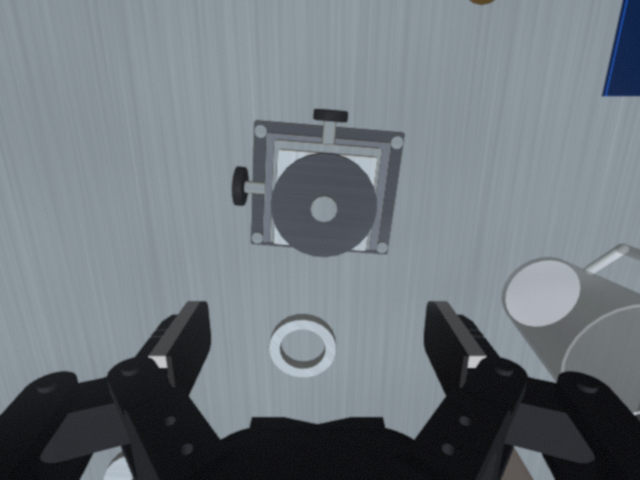

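The wrist view shows the spigot at (323,209), against a prediction of (323.6,208.9) from the top camera, so the two agree.

```bash
python3 - <<'E'
from h import *
s=manip.state(); f=manip.grab_frame("wrist"); c=cam(f,s); g=cv2.cvtColor(f["color"],cv2.COLOR_RGB2GRAY)
ii=np.indices(g.shape); disk=lambda u,r:np.hypot(ii[1]-u[0],ii[0]-u[1])<r
print("spigot",blob((g>112)&disk((323,208.5),18),c,80,(323,208)), "plat",blob((g<112)&disk((324,204),56),c,74,(324,204)))
E
python3 -m jog '[[0,0,0,-0.0087,0,-0.053,1],[0,0,0,-0.0087,0,-0.053,1],[0,0,0,-0.0087,0,-0.053,1],[0,0,0,-0.0087,0,-0.053,1],[0,0,0,-0.0087,0,-0.053,1],[0,0,0,-0.0087,0,-0.053,1],[0,0,0,-0.0087,0,-0.053,1],[0,0,0,-0.0087,0,-0.053,1],[0,0,0,0,0,0,1],[0,0,0,0,0,0,1]]'
python3 - <<'E'
from h import *
s=manip.state(); f=manip.grab_frame("wrist"); cv2.imwrite("pics/w2.png",f["color"][...,::-1]); c=cam(f,s); g=cv2.cvtColor(f["color"],cv2.COLOR_RGB2GRAY)
p=proj(c,[462,-259,12])[0]; print(s["eef_pos"],p)
ii=np.indices(g.shape); disk=lambda u,r:np.hypot(ii[1]-u[0],ii[0]-u[1])<r
for t in(160,170): print("flange",blob((g>t)&disk(p,62),c,12,p))
E
```

```text
spigot (array([535.5, 165.8]), array([21.9, 22.1])) plat (array([535.8, 166.4]), array([92.6, 93.2]))
clock: 4.35
eef_pos: [465.5, -258.7, 239.1]
orientation: [-90.0, -0.1, 0.0]
force: [0.4, 0.6, -0.3]
finger_gap: 85.5
[ 465.54669659 -258.68902637  239.10340357] [313.32378237 195.30866681]
flange (array([ 461.5, -259.2]), array([86.8, 87.1]))
flange (array([ 461.5, -259. ]), array([85.4, 85.8]))
```

View pics/w2.png

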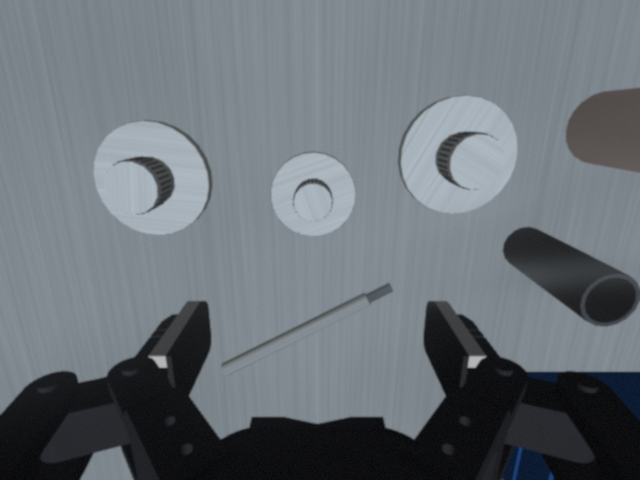

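The wrist view shows the small cap at (313,195) between the two larger look-alikes. Its centre measures (461.5, −259.1), so I'll descend there.

```bash
python3 -m jog '[[0,0,0,-0.004,0.05,-0.0004,1],[0,0,0,0,0.05,0,1],[0,0,0,0,0.05,0,1],[0,0,0,0,0.045,0,1],[0,0,0,0,0,0,1],[0,0,0,0,0,0,1]]'
```

```text
clock: 5.15
eef_pos: [461.8, -259.4, 44.2]
orientation: [-90.0, -0.1, 0.1]
force: [-0.2, -1.1, 0.2]
finger_gap: 85.5
```

```bash
python3 -m jog '[[0,0,0,0,0.01,0,1],[0,0,0,0,0.01,0,1],[0,0,0,0,0,0,1],[0,0,0,0,0,0,-1],[0,0,0,0,0,0,-1],[0,0,0,0,0,0,-1],[0,0,0,0,0,0,-1],[0,0,0,0,0,0,-1],[0,0,0,0,0,0,-1],[0,0,0,0,0,0,-1]]'; python3 -m jog '[[0,0,0,0,0,0,-1],[0,0,0,0,0,0,-1],[0,0,0,0,0,0,-1],[0,0,0,0,0,0,-1]]'
```

```text
clock: 6.4
eef_pos: [461.0, -259.8, 23.4]
orientation: [-90.0, -0.1, -0.0]
force: [-1.5, 0.6, 7.6]
finger_gap: 34.9
clock: 6.9
eef_pos: [461.0, -259.8, 23.4]
orientation: [-90.0, -0.1, -0.0]
force: [-0.4, 1.0, 7.3]
finger_gap: 35.2
```

```bash
python3 -m jog '[[0,0,0,0,-0.003,0,-1],[0,0,0,0,-0.005,0,-1],[0,0,0,0,-0.01,0,-1],[0,0,0,0,-0.01,0,-1],[0,0,0,0,0,0,-1],[0,0,0,0,0,0,-1]]'
python3 - <<'E'
from h import *
s=manip.state();f=manip.grab_frame("wrist"); cv2.imwrite("pics/w3.png",f["color"][...,::-1]); print(s["eef_pos"],s["force"],s["wrist_torque"],s["finger_gap"])
E
```

```text
clock: 7.65
eef_pos: [460.5, -259.4, 50.6]
orientation: [-90.0, -0.0, -0.0]
force: [0.1, 0.1, -5.3]
finger_gap: 34.7
[ 460.45179412 -259.4366051    50.62303256] [ 0.11388936  0.0513799  -5.31441018] [0.01065955 0.0038733  0.01907419] 34.74548342712466
```

View pics/w3.png

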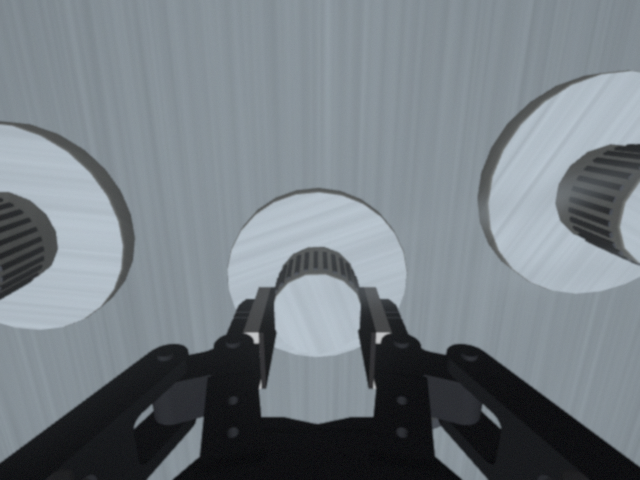

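The cap is held level with a load of 5.3 N, and its flange is centred at about (317,272). I'll measure its offset in the grip from this frame, lift, and carry it to the fixture.

```bash
cat > off.py <<'E'
from h import *
def offset(s,f,under):
    """cap flange centre minus TCP, from the upper arc of the flange's top face"""
    c=cam(f,s); g=cv2.cvtColor(f["color"],cv2.COLOR_RGB2GRAY)
    ii=np.indices(g.shape); m=((g>165)&(np.hypot(ii[1]-317,ii[0]-272)<110)).astype(np.uint8)
    cs,_=cv2.findContours(m,cv2.RETR_EXTERNAL,cv2.CHAIN_APPROX_NONE); k=max(cs,key=cv2.contourArea)[:,0]
    k=k[k[:,1]<285]; p=cast(c,k,under+12)[:,:2]
    A=np.c_[2*p,np.ones(len(p))]
    for _ in range(3):
        x=np.linalg.lstsq(A,(p**2).sum(1),rcond=None)[0]; r=np.sqrt(x[2]+x[0]**2+x[1]**2)
        e=np.hypot(*(p-x[:2]).T)-r; keep=abs(e)<max(.7,1.5*e.std()); p,A=p[keep],A[keep]
    return (x[:2]-s["eef_pos"][:2]).round(2),r.round(2),e.std().round(2),len(p)
E
python3 - <<'E'
from off import *
s=manip.state();f=manip.grab_frame("wrist");print(offset(s,f,s["eef_pos"][2]-23.4))
E
python3 -m jog '[[0,0,0,0,-0.04,0,-1],[0,0,0,0,-0.04,0,-1],[0,0,0,0,-0.03,0.02,-1],[0,0,0,0.01,0,0.045,-1],[0,0,0,0.01,0,0.045,-1],[0,0,0,0.01,0,0.045,-1],[0,0,0,0.01,0,0.045,-1],[0,0,0,0.01,0,0.045,-1],[0,0,0,0.01,0,0.045,-1],[0,0,0,0.01,0,0.045,-1]]'
python3 -m jog '[[0,0,0,0.005,0,0.045,-1],[0,0,0,0,0,0.045,-1],[0,0,0,0,0,0,-1],[0,0,0,0,0,0,-1],[0,0,0,0,0,0,-1]]'
python3 - <<'E'
from off import *
s=manip.state();f=manip.grab_frame("wrist");print(s["eef_pos"],s["force"],offset(s,f,s["eef_pos"][2]-23.4))
E
```

```text
(array([-0.63,  0.51]), np.float64(44.03), np.float64(0.17), 261)
clock: 9.0
eef_pos: [530.3, 76.7, 160.3]
orientation: [-90.0, 0.0, -0.0]
force: [1.0, -0.8, -5.1]
finger_gap: 34.9
clock: 9.62
eef_pos: [535.5, 163.8, 160.5]
orientation: [-90.0, 0.0, -0.1]
force: [0.1, -0.5, -5.8]
finger_gap: 34.8
[535.4593004  163.84895579 160.50829619] [ 0.11339809 -0.52717482 -5.8380963 ] (array([-0.66,  0.27]), np.float64(44.25), np.float64(0.17), 261)
```

```bash
python3 -m jog '[[0,0,0,0.0007,0.02,0.0016,-1],[0,0,0,0,0.02,0,-1],[0,0,0,0,0.01,0,-1],[0,0,0,0,0.004,0,-1],[0,0,0,0,0,0,-1],[0,0,0,0,0,0,-1],[0,0,0,0,0,0,-1]]'
```

```text
clock: 10.55
eef_pos: [536.5, 167.1, 107.1]
orientation: [-90.0, -0.0, -0.0]
force: [-0.3, -0.5, -5.4]
finger_gap: 34.5
```

```bash
python3 -m jog '[[0,0,0,0,0.001,0,-1],[0,0,0,0,0.001,0,-1],[0,0,0,0,0.001,0,-1],[0,0,0,0,0,0,-1]]'
```

```text
clock: 11.05
eef_pos: [536.1, 167.0, 103.5]
orientation: [-90.0, 0.0, -0.0]
force: [-0.5, -0.7, -4.9]
finger_gap: 34.8
```

y came out 1.6 mm high, so I'll correct it before touching.

```bash
python3 -m jog '[[0,0,0,0,0,-0.0016,-1],[0,0,0,0,0,0,-1],[0,0,0,0,0,0,-1],[0,0,0,0,0.0005,0,-1],[0,0,0,0,0.0005,0,-1],[0,0,0,0,0,0,-1]]'
```

```text
clock: 11.8
eef_pos: [536.1, 165.4, 102.5]
orientation: [-90.0, 0.0, -0.0]
force: [-0.1, -0.9, -5.5]
finger_gap: 34.7
```

```bash
python3 -m jog '[[0,0,0,0,0.0005,0,-1],[0,0,0,0,0.0005,0,-1],[0,0,0,0,0,0,-1],[0,0,0,0,0,0,-1]]'
```

```text
clock: 12.3
eef_pos: [536.2, 165.4, 101.6]
orientation: [-90.0, -0.0, -0.0]
force: [-0.3, 0.3, -5.9]
finger_gap: 35.0
```

```bash
python3 -m jog '[[0,0,0,0,0.0007,0,-1],[0,0,0,0,0.0007,0,-1],[0,0,0,0,0,0,-1],[0,0,0,0,0,0,-1]]'; python3 -m jog '[[0,0,0,0,0.0007,0,-1],[0,0,0,0,0.0007,0,-1],[0,0,0,0,0,0,-1],[0,0,0,0,0,0,-1]]'
```

```text
clock: 12.8
eef_pos: [536.2, 165.4, 100.2]
orientation: [-90.0, 0.0, -0.0]
force: [0.3, 0.7, -6.4]
finger_gap: 34.9
clock: 13.3
eef_pos: [536.2, 165.3, 98.8]
orientation: [-90.0, -0.0, -0.0]
force: [0.8, 0.5, -6.4]
finger_gap: 34.7
```

The underside is now well below the spigot's top, at about 75.4 mm, with no contact force. I'll go on down gently.

```bash
python3 -m jog '[[0,0,0,0,0.0005,0,-1],[0,0,0,0,0.0005,0,-1],[0,0,0,0,0,0,-1],[0,0,0,0,0,0,-1]]'; python3 -m jog '[[0,0,0,0,0.0004,0,-1],[0,0,0,0,0,0,-1],[0,0,0,0,0,0,-1]]'
```

```text
clock: 13.8
eef_pos: [536.2, 165.4, 97.8]
orientation: [-90.0, -0.0, -0.0]
force: [0.3, -0.2, -5.8]
finger_gap: 34.5
clock: 14.18
eef_pos: [536.2, 165.4, 97.5]
orientation: [-90.0, -0.0, -0.0]
force: [-1.2, -0.6, -2.4]
finger_gap: 34.7
```

Contact begins at TCP z 97.5, against 97.4 expected for fully home. I'll seat it lightly.

```bash
python3 -m jog '[[0,0,0,0,0.0002,0,-1],[0,0,0,0,0,0,-1],[0,0,0,0,0,0,-1]]'
```

```text
clock: 14.55
eef_pos: [536.2, 165.4, 97.4]
orientation: [-90.0, -0.0, -0.0]
force: [-3.0, -0.0, 1.6]
finger_gap: 34.8
```

```bash
python3 -m jog '[[0,0,0,0,0,0,-0.6],[0,0,0,0,0,0,-0.3],[0,0,0,0,0,0,0],[0,0,0,0,0,0,0.5],[0,0,0,0,0,0,1],[0,0,0,0,0,0,1],[0,0,0,0,0,0,1],[0,0,0,0,0,0,1]]'; python3 -m jog '[[0,0,0,0,-0.01,0,1],[0,0,0,0,-0.02,0,1],[0,0,0,0,-0.05,0,1],[0,0,0,0,-0.05,0,1],[0,0,0,0,-0.01,0,1],[0,0,0,0,0,0,1],[0,0,0,0,0,0,1]]'
python3 - <<'E'
from h import *
s=manip.state(); f=manip.grab_frame("wrist"); w=f["color"]; c=cam(f,s); g=cv2.cvtColor(w,cv2.COLOR_RGB2GRAY)
t=manip.grab_frame("top")["color"]; sc=manip.grab_frame("scene"); S=sc["color"]; cs=cam(sc)
p=proj(c,[535.5,165.8,86])[0]; print(s["eef_pos"],s["force"],p)
ii=np.indices(g.shape); print("flange",blob((g>165)&(np.hypot(ii[1]-p[0],ii[0]-p[1])<62),c,86,p))
print("scene px of flange-top edge home / on spigot", proj(cs,[535.5,165.8,86]),proj(cs,[535.5,165.8,92]))
a=cv2.resize(S[225:345,325:445],(480,480),interpolation=3); x,y=p.astype(int)
b=cv2.resize(w[max(0,y-75):y+75,x-50:x+50],(320,480),interpolation=3)
cv2.imwrite("pics/fin.png",np.hstack([a,b])[...,::-1])
E
```

```text
clock: 15.55
eef_pos: [536.2, 165.3, 97.2]
orientation: [-90.0, 0.0, -0.0]
force: [-0.1, -0.3, 0.1]
finger_gap: 85.4
clock: 16.42
eef_pos: [535.3, 165.3, 235.9]
orientation: [-90.0, 0.1, -0.0]
force: [0.5, -0.2, -0.6]
finger_gap: 85.2
[535.33308513 165.29640668 235.92894111] [ 0.54229157 -0.19748215 -0.60402616] [317.84777539 212.27707359]
flange (array([535.5, 165.2]), array([87.8, 88.9]))
scene px of flange-top edge home / on spigot [[386.60550278 277.48747776]] [[386.82094043 275.69948191]]
```

View pics/fin.png

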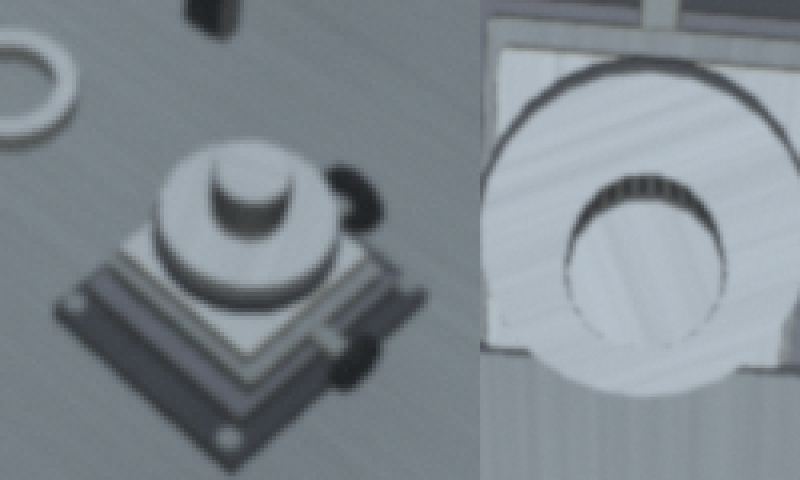

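The scene crop shows the cap flat on the platform with no gap. The wrist crop shows the flange centred at (535.5,165.2), 0.6 mm from the spigot centre, which is inside the 1.5 mm bore clearance. The arm is clear, so I'm handing in.

```bash
python3 -c "
from rig import manip; print(manip.sign_off())"
```

```text
the job is handed in; nothing more can be done
None
```

The cap is sitting on the cross-slide platform, bore over the spigot and fully home, and the job is handed in. I took the smallest of the three flanged caps by its boss, lowered it in steps of 1 mm or less from just above the spigot, let go, and raised the arm clear. It took about 16.5 s of robot time.

- **Fit:** the bore went over the spigot without needing a search. I corrected y by 1.6 mm just before lowering, and there was no contact force until the end.
- **Seating:** contact began at TCP z 97.5 mm, against 97.4 expected for fully home (103.4 if it were resting on the spigot's top). From the readings, I pressed on the fixture with only about 7 N, plus about 3 N sideways, against the 40 N limit.
- **After release:** the last wrist picture puts the flange centre at (535.5, 165.2) mm. That is 0.6 mm from the spigot centre. It is about 1.2 mm from the platform centre, inside the 2 mm that would overhang. The scene picture shows it flat with no gap.
- **Disagreements:** the finger opening read about 35 mm on the 38 mm boss, and the closing fingers showed about 7 N upward, probably the fingertips touching the flange. The grip held steady throughout. I only looked closely at the fixture and the cap afterwards; the other objects were not re-measured.

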